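Feed a tube rack past a sprung stop gate

TASK

Feed the tube rack that stands at the loading end of the rack chute: press the chute's treadle down with one fingertip so that the stop gate drops fully open, and keep it down while another fingertip pushes the rack along the chute past the gate until it rests against the end stop. Let go of the treadle, so that the gate springs up again, only when the whole rack is past the gate. Only push and press: do not lift the rack or tip its tubes out, and leave the cup, bottle and dish near the chute where they stand.

Things in the scene. Friction and masses are not known exactly. Their poses are not given: they have to be found in the camera images.
- chute: Fixed rack chute, 380 mm long, white floor, aluminium walls. Origin on the worktop below the gate, midway between the walls. The rack travels along its -y; its -x side (towards the robot) has the treadle. Floor top at z = 38 mm, 52 mm wide, open at the loading end y = +205 mm, slotted at y = 0 for the gate. Walls 4 mm thick, tops at z = 54 mm.
- home (a point): Point on the chute floor's centre line (z = 38 mm), at chute y = -41 mm, where the foot of the rack's trailing face lies when the rack is fully home against the end stop (its centre is then at chute y = -103 mm). The end stop is a grey block across the chute, its face at chute y = -165 mm, its top at z = 68 mm.
- gate: Steel gate lever, one piece: a treadle bar outside the chute's robot-side wall and a blade across the chute at chute y = 0. Origin on its hinge pin, at chute x = -41, y = -172, z = 54 mm, axis across the chute. A spring holds it shut, the treadle sloping up from the hinge at 0.18 rad; pressed anywhere on top it turns down to a firm stop, where it is level, top at z = 60 mm.
- treadle_end (a point): Middle of the treadle's top at its free (loading) end, near chute y = +205 mm. Height 127 mm shut, 60 mm fully pressed. The treadle is 18 mm wide (chute x -50 to -32 mm) and runs from here to the hinge. Holding it at its stop takes about 2 N at this end and 5 N where the push ends; it springs back up when let go.
- gate_edge (a point): Middle of the gate blade's top edge, in the middle of the chute. Height above the worktop about 65 mm when the gate is shut, 38 mm when level with the chute floor, 34 mm when fully open.
- rack: Loose tube rack standing in the chute before the gate, 48 mm wide (its x), 124 mm long (its y, along the chute), 52 mm high, 0.1 to 0.2 kg with tubes; origin at the centre of its underside. Its trailing end, at its y = +62 mm, is a flat upright plate 48 mm wide and 52 mm high (top at 90 mm above the worktop) to push on. There is 2 mm of play to each wall.
- tube_a: Capped tube, 16 mm thick, 88 mm long, loose in the leading end of the rack, upright; top about 130 mm above the worktop. Origin at its foot.
- tube_b: A second such tube beside it. Origin at its foot.
- tube_c: A third such tube, one place behind (all three stand at least 72 mm ahead of the rack's trailing face). Origin at its foot.
- cup: Bystander: lidded sample cup, 58 mm wide, 70 mm high, beyond the far wall of the chute. Origin at its underside.
- brown_bottle: Bystander: brown bottle with a screw cap, 48 mm wide, 88 mm high, beyond the far wall of the chute. Origin at its underside.
- dish: Bystander: flat round lidded dish, 93 mm wide, 17 mm high, left of the chute's loading end. Origin at its underside.

How it is judged:
By the outcome, as a careful person would: the job done as asked, in the order asked, and still so for the second after the job is handed in, with the robot touching nothing.
It also fails if it takes over 54 s, if anything falls off the work surface, if the arm or the gripper's body presses on something with over 40 N, if the wrist force passes 120 N, or if a joint passes its speed limit or range.

ROBOT

A 6-joint arm with a two-finger parallel gripper is mounted at the origin on a cart in front of the work surface, level with it; the furniture and walls round the work are solid. World frame = base frame: x ahead of the robot, y to its left, z up, the work surface at z = 0. Lengths are in mm, angles in rad, forces in N, time in s.
With the tool pointing down it reaches from about 250 to 800 mm from the base axis. Payload 8.5 kg.
Tool frame: the origin (TCP) lies between the finger pads; the fingertips stand env.tips_ahead ahead of it and the grasp point (between the pads) lies 6 mm ahead of it (env.tips_ahead is the distance from the TCP to the fingertips, in mm); z points along the fingers, y is the direction in which the jaws open and shut (so a half turn about z gives the same grasp; the last joint's range is limited). The gripper opens to 85 mm and grips with 20 to 120 N. Pads are 22 mm wide; open, the fingers measure 114 mm over their backs; the gripper's body (76 mm by 85 mm) begins 54 mm behind the grasp point. The pads swing forward as they close: fully open they stand 13 mm farther back than shut.
Start: joints at [1.289, 0.238, -0.013, 1.319, 0, 1.571], TCP at [145.981, 504.253, 256.276] pointing down, gripper open.
Joint ranges: [-2.66, 2.66], [-1.03, 1.9], [-1.14, 1.46], [-1.82, 2.27], [-1.45, 1.34], [-3.14, 3.14]. Speed limits (rad/s): [2.22, 2.22, 2.79, 3.14, 3.14, 3.14].

INTERFACE

Orientations are given as a unit quaternion [w, x, y, z].
In Python, from plant import env gives the robot as it stands. The module is installed in compiled form; this text tells all that it offers.
- The arm moves only by the shell command python3 -m crank 'ROWS' [FORCE]. ROWS is JSON, a list of rows, each a list of 7 numbers: the shift along the tool's x, y, z in cm, then the turn, a rotation vector about the tool's x, y, z in degrees, then the opening, from -1 (shut) to 1 (fully open). In form: [[dx, dy, dz, wx, wy, wz, claw], ...]. A call has 1 to 12 rows; each row is the pose to reach, as a shift and turn from the pose commanded when the call began, along the tool's axes at that moment; what a row does not reach only later rows make up. A row lasts 1/8 s, in which the tool goes at most 62.5 mm and 10.7 degrees, less where a joint would pass 70% of its speed; a pose out of reach is approached as far as the arm can. A call with a gripper value outside its range is refused whole. The fingers move at their own pace and stop on an object; FORCE is the grip in N (left out, the last holds). Time passes only in rows, so rows that repeat a pose let the fingers close. It gives the time, the measured TCP pose, the force and the opening at its end, in the units of the state.
- env.sense(): the state, without advancing time (a new reading comes with each control period).
- env.read_camera(name): name is "scene" or "top"; returns a dict with "color" (420x560x3 uint8, red, green, blue), "fovy" (degrees; the focal length in pixels is half the picture's height over the tangent of half this angle, whatever the lens; pixels are square), "cx", "cy" (the principal point, pixels), "origin" and "orientation" of the camera in the world. Camera axes: x right, y down, z forward; pixel columns grow to the right and rows downward; lengths in mm; the calibration is good to about 2 mm. A picture is of the moment at which its call begins. There is no depth.
- env.close_job(): hands the job in, once; it reports no verdict.
Trained networks look in a picture, given as the dict that the camera call returned (one of the last four; its "shot" number tells which), for a name from the list of things; names that differ only in an ending like _2 or _b are one class to them, and where a whole thing is asked for, a point or a joint stands for the part that bears it (a point fixed in the world has none). Each returns a list of dicts, best first, with "conf" (0 to 1); they miss things now and then, are a little off and sometimes report something else, mostly with a low value. They report only what shows in the picture. A call takes as long as a camera call.
- env.look_for(picture, target): "xy" ([column, row] as shares, 0 to 1, of the picture: columns of its width, rows of its height, amid what is visible of it).
- env.outline_of(picture, target): "pixels" (420x560 bool, what is visible of it) and "xy" ([column, row] as shares, 0 to 1, of the picture: columns of its width, rows of its height, amid what is visible of it).
The state is a dict: "clock": time; "joint_pos": joint angles; "joint_vel": joint speeds; "tau": joint torques, N m; "tcp_pos": TCP position; "orientation": TCP orientation; "force": force on the tool from outside, world axes, zero at the start; "ft_torque": the same for the moment, N m; "gripper_width": finger opening in mm.
Only numpy, scipy, OpenCV 4.12 (cv2) and the standard library are available. Lean on these libraries where they do the work, as an engineer would, in place of code of your own. Each camera call takes 0.05 s, during which the arm holds its last target.

## Working session

There is one attempt and no reset: what is moved stays moved. The work goes in short steps, Python scripts to look and compute and a shell command to move; the robot and the scene stay as the last step left them, time stands still between calls to the robot, and variables do not carry over. Pictures are saved under pics/ and viewed, and the job is handed in when it is done.

```bash
mkdir -p pics; ls; cat > h.py <<'E'
import numpy as np,cv2
from plant import env
from scipy.spatial.transform import Rotation as R
def q2R(q): return R.from_quat([q[1],q[2],q[3],q[0]]).as_matrix()
def ray(p,u,v):
    f=p["color"].shape[0]/2/np.tan(np.radians(p["fovy"])/2)
    d=q2R(p["orientation"])@np.array([(u-p["cx"])/f,(v-p["cy"])/f,1]); return np.array(p["origin"]),d
def atz(p,u,v,z):
    o,d=ray(p,u,v); return o+d*(z-o[2])/d[2]
def proj(p,X):
    f=p["color"].shape[0]/2/np.tan(np.radians(p["fovy"])/2)
    c=q2R(p["orientation"]).T@(np.array(X)-np.array(p["origin"])); return np.array([f*c[0]/c[2]+p["cx"],f*c[1]/c[2]+p["cy"]])
def save(p,n): cv2.imwrite("pics/"+n,p["color"][:,:,::-1])
E
python3 - <<'E'
from h import *
print(env.tips_ahead, env.sense())
for n in("scene","top"):
    p=env.read_camera(n);save(p,n+"0.png");print(n,p["fovy"],p["cx"],p["cy"],p["origin"],p["orientation"])
    for t in["chute","gate","treadle_end","gate_edge","rack","home","tube_a","cup","brown_bottle","dish"]:
        for r in env.look_for(p,t)[:3]:
            print(t,r["conf"],np.array(r["xy"])*[560,420])
E
```

```text
pics
25.0 {'clock': 0.0, 'joint_pos': array([ 1.28896478e+00,  2.38779381e-01, -1.42756950e-02,  1.31921081e+00,
       -2.14981273e-05,  1.57080950e+00]), 'joint_vel': array([-0.00113105,  0.00026898, -0.0003372 , -0.00158364,  0.00072982,
        0.00139707]), 'tau': array([-1.88709317e-03, -5.38785768e+01,  3.46440232e+01,  1.83775096e-02,
       -3.44686559e-04, -2.72578086e-05]), 'tcp_pos': array([145.90648164, 503.90619093, 255.669996  ]), 'orientation': array([-9.25521205e-05,  1.40456346e-01,  9.90086600e-01, -7.29004779e-04]), 'force': array([0.96210767, 0.24505797, 0.0256535 ]), 'ft_torque': array([-0.04626143,  0.03585857, -0.02466638]), 'gripper_width': 85.53004220958152}
scene 53.34764040925032 276.50011906925437 215.376158205099 [-215.60241047 -693.62572607  549.33593962] [-0.46211558  0.72799098 -0.43543934  0.25859409]
chute 0.7 [309.512 254.1  ]
chute 0.63 [309.68 224.7 ]
gate 0.9 [315.504 247.8  ]
gate 0.36 [338.912 225.12 ]
treadle_end 0.64 [308.616 240.996]
gate_edge 0.7 [308.392 238.98 ]
rack 0.58 [268.52  244.188]
home 0.85 [312.088 253.68 ]
tube_a 0.5 [292.208 227.892]
tube_a 0.47 [284.704 220.92 ]
tube_a 0.25 [309.008 244.818]
cup 0.76 [308.728 226.086]
brown_bottle 0.6 [334.712 227.304]
dish 0.74 [155.12 235.41]
top 52.807810291796805 272.5711651193236 202.13678675090523 [ 390.52024608 -249.37132278 1092.13553386] [-0.07075969  0.70583718 -0.70146342  0.06881865]
chute 0.7 [325.976 218.694]
gate 0.88 [311.304 231.42 ]
treadle_end 0.72 [311.192 231.882]
gate_edge 0.78 [311.08  230.496]
rack 0.64 [271.992 229.32 ]
tube_a 0.6 [282.912 218.316]
tube_a 0.5 [293.776 217.392]
cup 0.77 [290.08  186.186]
brown_bottle 0.69 [316.008 175.602]
dish 0.76 [137.704 245.406]
dish 0.18 [318.416 176.61 ]
```

View pics/scene0.png

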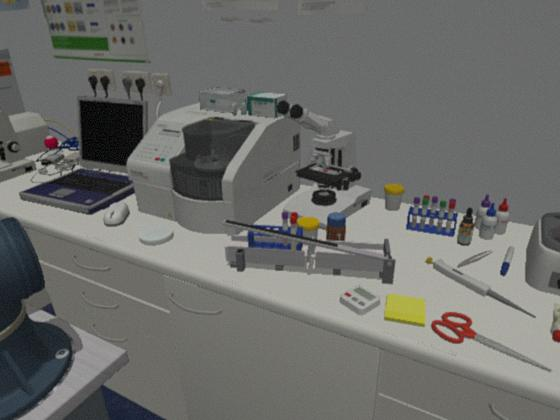

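View pics/top0.png

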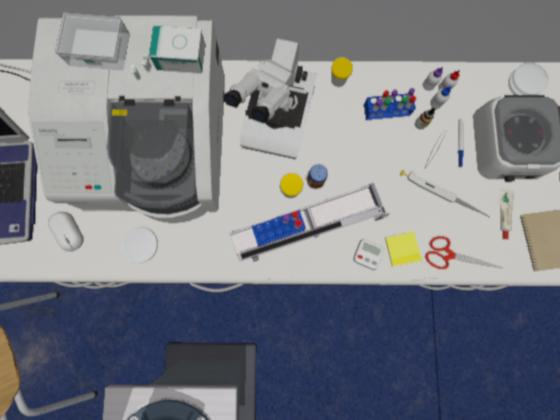

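```bash
python3 - <<'E'
import cv2
a=cv2.imread("pics/top0.png")[170:290,90:430]; cv2.imwrite("pics/topz.png",cv2.resize(a,(798,282),interpolation=cv2.INTER_CUBIC))
a=cv2.imread("pics/scene0.png")[180:300,230:400]; cv2.imwrite("pics/scz.png",cv2.resize(a,(800,565),interpolation=cv2.INTER_CUBIC))
a=cv2.imread("pics/top0.png")[160:270,210:380]; cv2.imwrite("pics/topz2.png",cv2.resize(a,(800,518),interpolation=cv2.INTER_CUBIC))
E
```

```text
(no output)
```

View pics/scz.png

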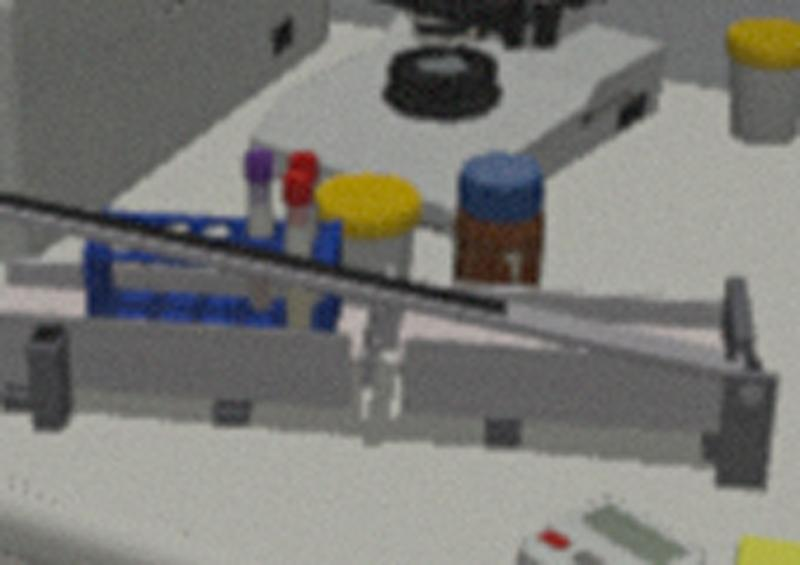

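View pics/topz2.png

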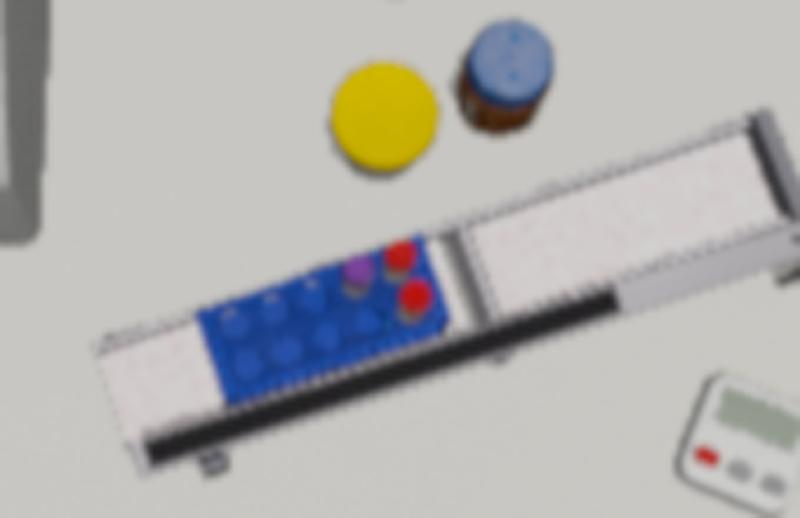

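The top view shows the chute running from lower left (loading end) to upper right. The blue rack sits left of the gate slot, and the black treadle runs along the robot side. Next I fit the chute pose.

```bash
cat >> h.py <<'E'
def T(c,X):
    X=np.atleast_2d(np.array(X,float)); ct,st=np.cos(c[2]),np.sin(c[2])
    return np.c_[c[0]+ct*X[:,0]-st*X[:,1], c[1]+st*X[:,0]+ct*X[:,1], X[:,2]]
E
python3 - <<'E'
from h import *
from scipy.optimize import least_squares
p=env.read_camera("top");s=env.read_camera("scene")
tp=lambda a:np.array(a)/4.706+[210,160]
pts=[([30,205,54],tp((95,347))),([-41,205,127],tp((149,453))),([30,-165,54],tp((750,118)))
 ,([26,3,38],tp((467,232))),([-26,-165,38],tp((785,218)))]
def f(v): 
    return np.concatenate([proj(p,T(v,X)[0])-u for X,u in pts])
r=least_squares(f,[400,-330,-.2]);c=r.x;print(c,np.degrees(c[2]));print(r.fun.reshape(-1,2).round(2))
# rack trailing corners
for u in [(200,312),(228,405)]:
    w=atz(p,*tp(u),90); d=w[:2]-c[:2]; st,ct=np.sin(c[2]),np.cos(c[2]); print("rack corner chute",ct*d[0]+st*d[1],-st*d[0]+ct*d[1])
def draw(p,n,box):
    im=cv2.resize(np.ascontiguousarray(p["color"][box[1]:box[3],box[0]:box[2],::-1]),None,fx=4.7,fy=4.7,interpolation=cv2.INTER_CUBIC)
    def L(A,B,col):
        a,b=[tuple(int(k) for k in (proj(p,T(c,X)[0])-[box[0],box[1]]+.5)*4.7) for X in(A,B)]; cv2.line(im,a,b,col,1)
    for x in(-30,-26,26,30): L([x,205,54],[x,-165,54],(0,255,0))
    L([-26,205,38],[26,205,38],(0,255,255));L([-26,0,38],[26,0,38],(0,255,255));L([-26,-165,68],[26,-165,68],(255,0,255))
    for x in(-50,-32): L([x,205,127],[x,-172,60],(0,0,255))
    L([-50,205,127],[-32,205,127],(0,0,255))
    cv2.imwrite("pics/"+n,im)
draw(p,"o_top.png",(210,160,380,270)); draw(s,"o_sc.png",(230,180,400,300))
print(q2R(env.sense()["orientation"]).round(3))
np.save("c.npy",c)
E
```

```text
[ 5.61732689e+02 -3.48662604e+02  3.47402924e-01] 19.904721318155747
[[ 1.6  -0.71]
 [-3.08  2.1 ]
 [ 1.51 -0.87]
 [-0.7  -0.55]
 [ 0.98 -0.39]]
rack corner chute 23.312438506201524 151.39331417001807
rack corner chute -26.00573911620819 153.47953617411642
[[-0.961  0.278 -0.   ]
 [ 0.278  0.961 -0.   ]
 [ 0.    -0.    -1.   ]]
```

View pics/o_top.png

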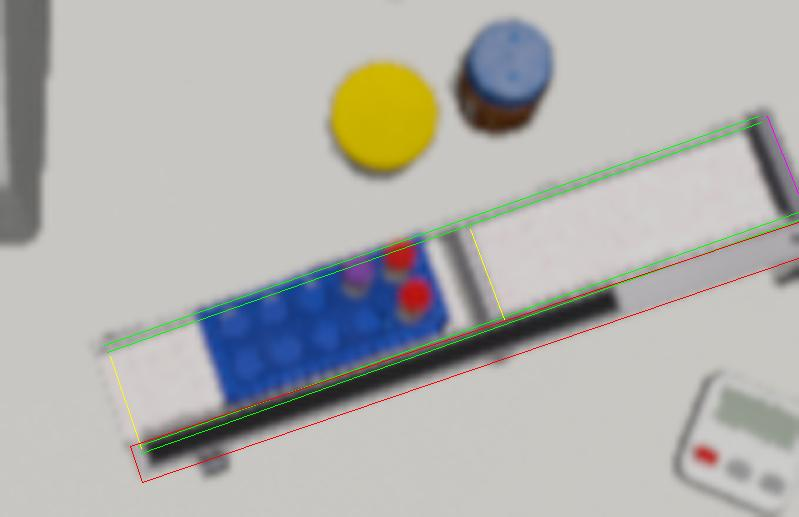

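View pics/o_sc.png

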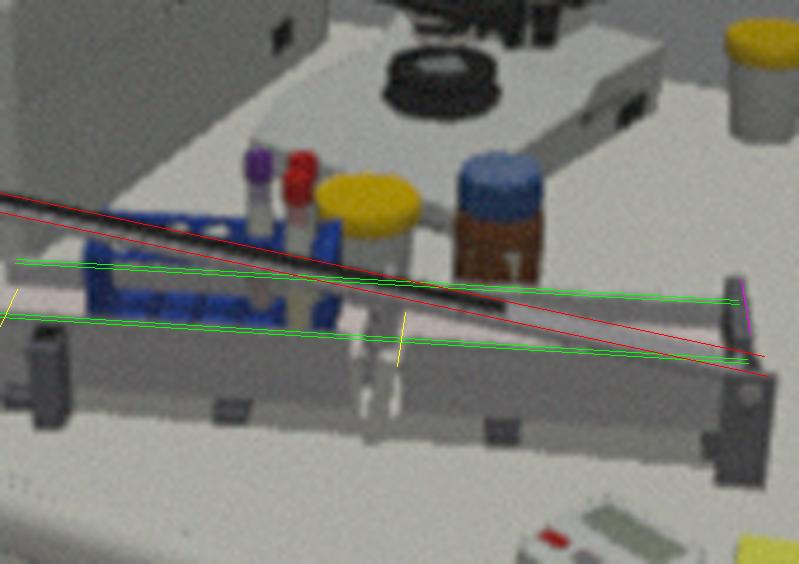

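```bash
python3 - <<'E'
from h import *
p=env.read_camera("top")
a=p["color"][215:265,222:302,::-1]; cv2.imwrite("pics/zl.png",cv2.resize(a,None,fx=10,fy=10,interpolation=cv2.INTER_CUBIC))
a=p["color"][178:238,302:392,::-1]; cv2.imwrite("pics/zr.png",cv2.resize(a,None,fx=8.8,fy=8.8,interpolation=cv2.INTER_CUBIC))
im=p["color"][150:280,200:400,::-1].copy()
for i,t in enumerate(["chute","gate","rack"]):
    r=env.outline_of(p,t)
    if r:
        m=r[0]["pixels"]; print(t,r[0]["conf"],m.sum(),cv2.minAreaRect(np.argwhere(m)[:,::-1].astype(np.float32)))
        cs,_=cv2.findContours(m[150:280,200:400].astype(np.uint8),0,2)
        cv2.drawContours(im,cs,-1,[(0,0,255),(0,255,0),(0,255,255)][i],1)
cv2.imwrite("pics/ol.png",cv2.resize(im,None,fx=4,fy=4,interpolation=0))
E
```

```text
chute 0.78 3409 ((307.4000244140625, 224.20001220703125), (35.41750717163086, 153.68667602539062), 71.56504821777344)
gate 0.61 1287 ((308.08221435546875, 223.9396514892578), (29.71741485595703, 153.68515014648438), 72.1496810913086)
```

View pics/zl.png

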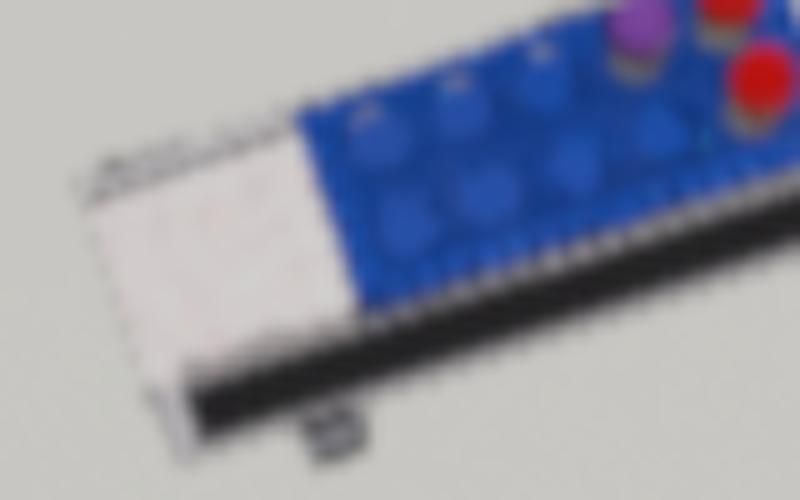

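View pics/zr.png

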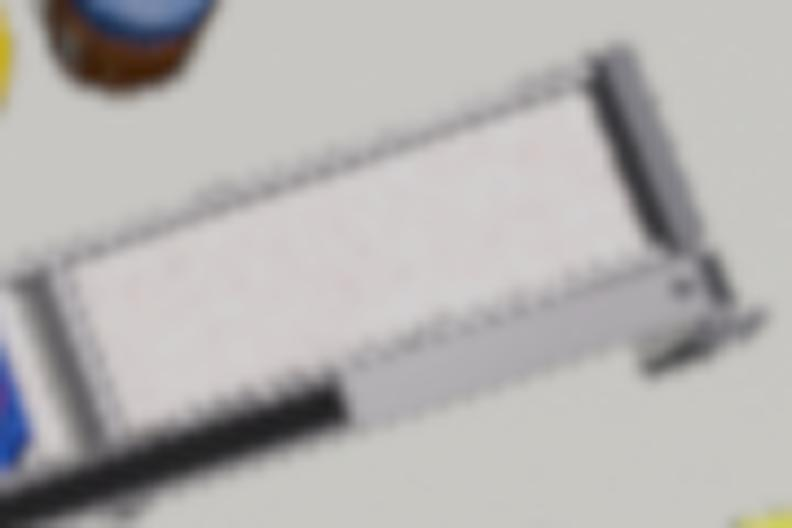

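View pics/ol.png

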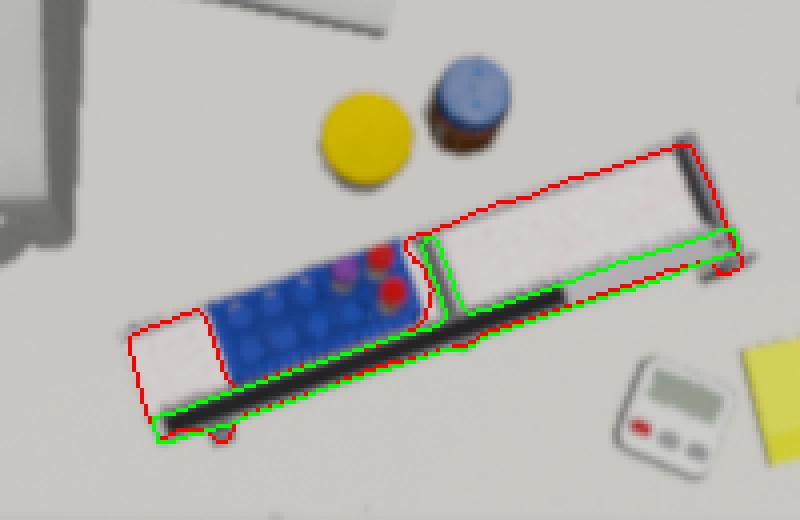

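```bash
python3 - <<'E'
from h import *
p=env.read_camera("scene")
a=p["color"][215:275,220:320,::-1]; cv2.imwrite("pics/sl.png",cv2.resize(a,None,fx=8,fy=8,interpolation=cv2.INTER_CUBIC))
a=p["color"][222:292,300:400,::-1]; cv2.imwrite("pics/sr.png",cv2.resize(a,None,fx=8,fy=8,interpolation=cv2.INTER_CUBIC))
for n in("scene","top"):
    q=env.read_camera(n)
    from_=q2R(q["orientation"]); print(n,from_.round(3).tolist())
E
```

```text
scene [[0.487, -0.395, 0.779], [-0.873, -0.194, 0.448], [-0.026, -0.898, -0.439]]
top [[0.006, -0.98, 0.196], [-1.0, -0.006, 0.003], [-0.002, -0.196, -0.981]]
```

View pics/sl.png

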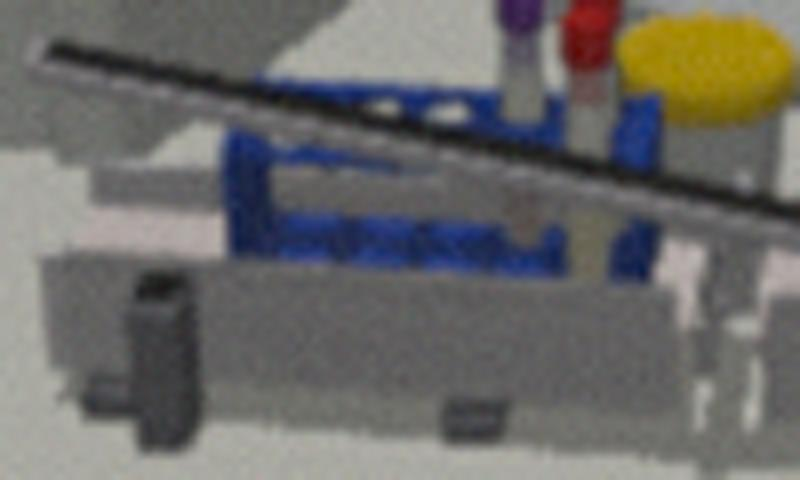

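View pics/sr.png

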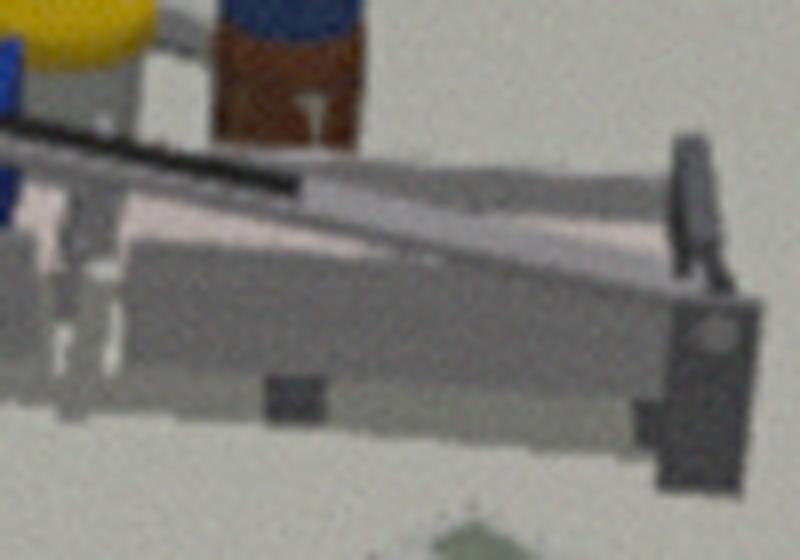

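```bash
cat > fit.py <<'E'
from h import *
from scipy.optimize import least_squares
p=env.read_camera("top");s=env.read_camera("scene")
def Z(a,s_,o): return (np.array(a)+.5)/s_-.5+np.array(o)
zl=lambda *a:Z(a,10,(222,215)); zr=lambda *a:Z(a,8.8,(302,178)); sl=lambda *a:Z(a,8,(220,215))
A=[([26,205,38],zl(88,205)),([-41,205,127],zl(170,428)),([26,-165,38],zr(590,92)),([0,0,65],zr(85,350))]
B=[([-30,205,54],sl(42,260)),([30,205,54],sl(90,170)),([-41,205,127],sl(40,45)),([-30,0,54],np.array([310,252.]))]
def fit(v,sets): return np.concatenate([proj(c,T(v,X)[0])-u for c,S in sets for X,u in S])
for sets in ([(p,A)],[(s,B)],[(p,A),(s,B)]):
    r=least_squares(fit,[561,-348,.35],args=(sets,),loss="soft_l1"); print(r.x.round(3)); print(fit(r.x,sets).reshape(-1,2).round(2).tolist())
c=r.x; np.save("c.npy",c)
for u in [zl(303,115),zl(362,315)]:
    w=atz(p,*u,90); d=w[:2]-c[:2]; st,ct=np.sin(c[2]),np.cos(c[2]); print("rack corner chute",ct*d[0]+st*d[1],-st*d[0]+ct*d[1])
def draw(p,n,box):
    k=4.7
    im=cv2.resize(np.ascontiguousarray(p["color"][box[1]:box[3],box[0]:box[2],::-1]),None,fx=k,fy=k,interpolation=cv2.INTER_CUBIC)
    def L(A,B,col):
        a,b=[tuple(int(k_) for k_ in (proj(p,T(c,X)[0])-[box[0],box[1]]+.5)*k) for X in(A,B)]; cv2.line(im,a,b,col,1)
    for x in(-30,-26,26,30): L([x,205,54],[x,-165,54],(0,255,0))
    L([-26,205,38],[26,205,38],(0,255,255));L([-26,0,65],[26,0,65],(0,255,255));L([-26,-165,68],[26,-165,68],(255,0,255))
    for x in(-50,-32): L([x,205,127],[x,-172,60],(0,0,255))
    L([-50,205,127],[-32,205,127],(0,0,255))
    cv2.imwrite("pics/"+n,im)
draw(p,"o_top2.png",(210,160,380,270)); draw(s,"o_sc2.png",(230,180,400,300))
E
python3 fit.py
```

```text
[ 5.60652e+02 -3.43760e+02  3.37000e-01]
[[0.44, -0.11], [-2.59, 0.68], [-0.11, 0.07], [1.06, -0.75]]
[ 5.60998e+02 -3.43090e+02  3.52000e-01]
[[-0.16, -0.27], [0.28, -1.21], [-3.81, 1.05], [1.76, -0.07]]
[ 5.60400e+02 -3.43483e+02  3.39000e-01]
[[0.35, 0.13], [-2.63, 0.94], [-0.28, 0.07], [0.95, -0.65], [-0.02, -0.68], [0.69, -1.56], [-3.72, 0.66], [1.65, 0.08]]
rack corner chute 22.686767817955353 147.52509240605264
rack corner chute -27.157225879109433 149.49016894403167
```

View pics/o_top2.png

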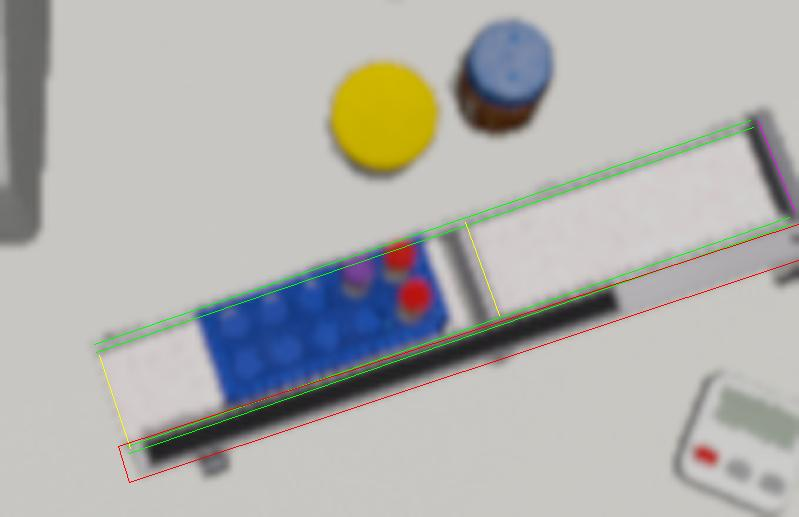

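View pics/o_sc2.png

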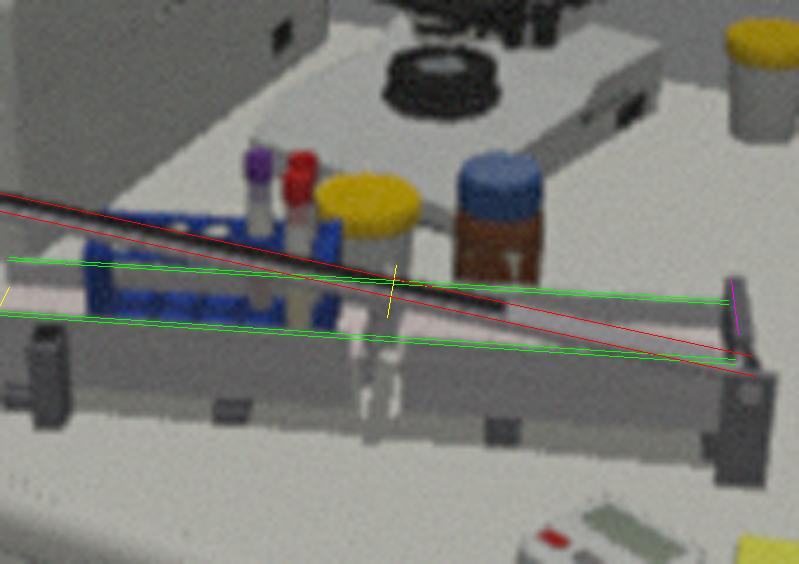

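```bash
sed -i 's/(\[-41,205,127\]/([-41,198,127]/' fit.py; python3 fit.py; python3 - <<'E'
from h import *
c=np.load("c.npy");p=env.read_camera("top");s=env.read_camera("scene")
for z in(0,150,250,350): print(z,atz(p,215,205,z).round(),atz(p,50,200,z).round())
# scene: analyser near edges
for u in[(235,225),(240,115),(195,228)]: print(u,atz(s,*u,0).round())
print("pre",T(c,[[-20,165,0],[-20,-28,0]]).round(1), "tool y deg",np.degrees(c[2]))
e=env.sense();M=q2R(e["orientation"]);print((M.T@(T(c,[-20,170,200])[0]-e["tcp_pos"])/10).round(2),e["clock"])
E
```

```text
[ 5.59936e+02 -3.42737e+02  3.37000e-01]
[[0.02, 0.15], [-0.13, -0.03], [-0.5, 0.36], [0.65, -0.47]]
[ 5.60636e+02 -3.42813e+02  3.50000e-01]
[[-0.32, -0.32], [0.17, -1.25], [-0.98, 1.16], [1.56, -0.03]]
[ 5.59929e+02 -3.42751e+02  3.38000e-01]
[[0.04, 0.26], [-0.06, 0.07], [-0.53, 0.29], [0.66, -0.47], [-0.39, -0.69], [0.36, -1.57], [-1.11, 0.82], [1.26, 0.1]]
rack corner chute 22.773634589008743 146.69592366398666
rack corner chute -27.071863463303437 148.62246392831838
0 [601. -94.   0.] [612. 342.   0.]
150 [ 572. -116.  150.] [581. 261. 150.]
250 [ 553. -130.  250.] [561. 206. 250.]
350 [ 533. -144.  350.] [541. 152. 350.]
(235, 225) [651. -57.   0.]
(240, 115) [1848.  723.    0.]
(195, 228) [585.  35.   0.]
pre [[ 486.3 -193.8    0. ]
 [ 550.4 -375.8    0. ]] tool y deg 19.394134572645616
[-51.81 -57.18   5.64] 1.85
```

```bash
python3 -m crank '[[-4,-4.4,0.4,0,0,5,0],[-8,-8.8,0.8,0,0,9,-0.34],[-12,-13.2,1.3,0,0,14,-0.34],[-16,-17.6,1.7,0,0,18,-0.34],[-20,-22,2.2,0,0,23,-0.34],[-24,-26.4,2.6,0,0,27,-0.34],[-28,-30.8,3,0,0,32,-0.34],[-32,-35.2,3.5,0,0,36,-0.34],[-36,-39.6,3.9,0,0,40,-0.34],[-40,-44,4.4,0,0,45,-0.34],[-44,-48.4,4.8,0,0,49,-0.34],[-48,-52.8,5.2,0,0,52,-0.34]]' 40
cat > st.py <<'E'
from h import *
c=np.load("c.npy");e=env.sense();M=q2R(e["orientation"]);t=e["tcp_pos"]
d=t-[c[0],c[1],0]; ct,st=np.cos(c[2]),np.sin(c[2])
print("clk",round(e["clock"],2),"tcp",t.round(1),"chute xyz",(ct*d[0]+st*d[1]).round(1),(-st*d[0]+ct*d[1]).round(1),t[2].round(1),"F",e["force"].round(1),"tq",e["ft_torque"].round(2),"w",e["gripper_width"].round(1),"tips",env.tips_ahead)
print("tool in chute"); print((np.array([[ct,st,0],[-st,ct,0],[0,0,1]])@M).round(3).tolist(), "J",e["joint_pos"].round(2))
E
python3 st.py
```

```text
clock: 3.35
tcp_pos: [460.9, -138.6, 204.4]
orientation: [0.0, 0.561, 0.828, 0.0]
force: [0.5, 0.4, 0.5]
gripper_width: 28.2Traceback (most recent call last):
  File "st.py", line 4, in <module>
    print("clk",round(e["clock"],2),"tcp",t.round(1),"chute xyz",(ct*d[0]+st*d[1]).round(1),(-st*d[0]+ct*d[1]).round(1),t[2].round(1),"F",e["force"].round(1),"tq",e["ft_torque"].round(2),"w",e["gripper_width"].round(1),"tips",env.tips_ahead)
                                                                                                                                                                                               ^^^^^^^^^^^^^^^^^^^^^^^^
AttributeError: 'float' object has no attribute 'round'
```

```bash
sed -i 's/e\["gripper_width"\].round(1)/round(float(e["gripper_width"]),1)/' st.py
python3 st.py; python3 - <<'E'
from h import *
for n in("top","scene"):
    p=env.read_camera(n); save(p,n+"1.png")
E
```

```text
clk 3.35 tcp [ 460.9 -138.6  204.4] chute xyz -25.6 225.5 204.4 F [0.5 0.4 0.5] tq [ 0.03 -0.03 -0.01] w 28.2 tips 25.0
tool in chute
[[-0.04, 0.999, 0.001], [0.999, 0.04, -0.0], [-0.0, 0.001, -1.0]] J [-0.29  0.19 -0.22  1.17  0.    0.9 ]
```

View pics/scene1.png

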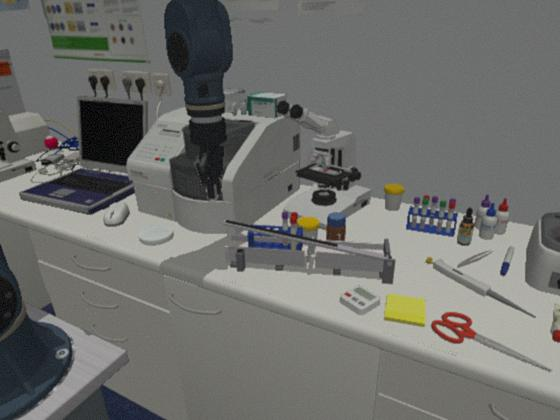

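View pics/top1.png

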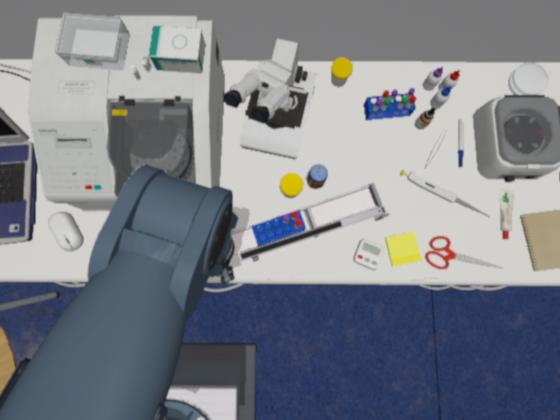

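```bash
python3 -m crank '[[-2,0.1,1,0,0,1,-0.34],[-4,0.2,2,0,0,2.3,-0.34],[-5.9,0.3,3,0,0,2.3,-0.34],[-5.9,0.3,4.4,0,0,2.3,-0.34],[-5.9,0.3,4.4,0,0,2.3,-0.34]]'
python3 st.py; python3 - <<'E'
from h import *
p=env.read_camera("scene"); cv2.imwrite("pics/s2.png",cv2.resize(p["color"][140:300,200:400,::-1],None,fx=4,fy=4,interpolation=2))
p=env.read_camera("top"); cv2.imwrite("pics/t2.png",cv2.resize(p["color"][160:280,200:400,::-1],None,fx=4,fy=4,interpolation=2))
E
```

```text
clock: 4.08
tcp_pos: [484.0, -189.5, 158.9]
orientation: [-0.001, 0.577, 0.817, -0.0]
force: [-0.3, 0.0, 0.1]
gripper_width: 28.5
clk 4.08 tcp [ 484.  -189.5  158.9] chute xyz -20.7 169.7 158.9 F [-0.3  0.   0.1] tq [0.01 0.   0.02] w 28.5 tips 25.0
tool in chute
[[-0.003, 1.0, -0.002], [1.0, 0.003, 0.002], [0.002, -0.002, -1.0]] J [-0.37  0.28 -0.21  1.08  0.    0.86]
```

View pics/s2.png

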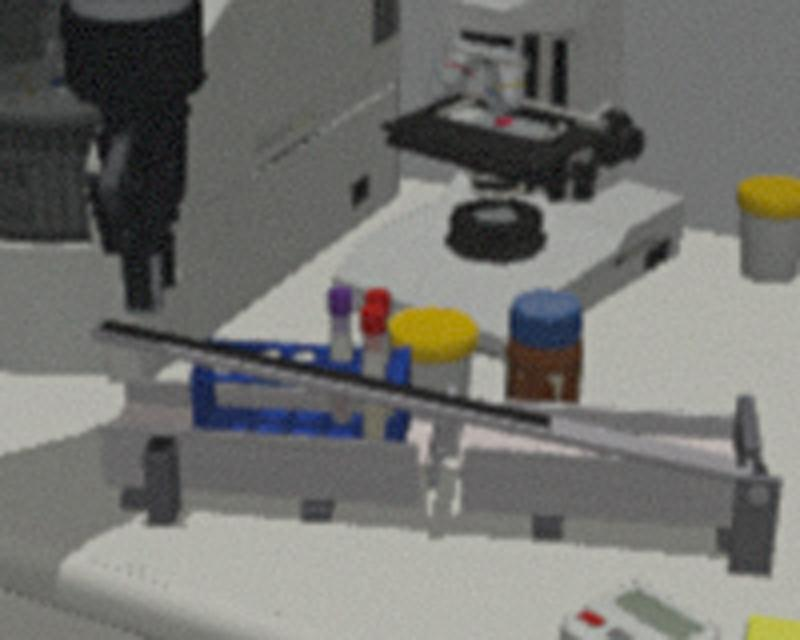

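View pics/t2.png

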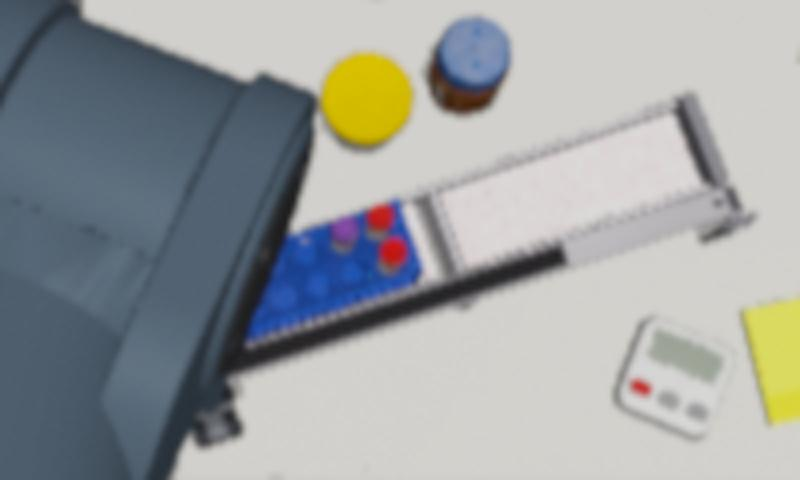

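```bash
python3 - <<'E'
from h import *
c=np.load("c.npy");p=env.read_camera("scene")
for X in([-42,159,134],[-42,181,134],[-49,159,134],[1,159,134],[1,181,134],[-41,170,121],[24,148,90],[-24,148,90],[-41,198,127]):
    print(X,((proj(p,T(c,X)[0])-[200,140])*4).round())
E
```

```text
[-42, 159, 134] [160. 317.]
[-42, 181, 134] [122. 315.]
[-49, 159, 134] [157. 323.]
[1, 159, 134] [178. 284.]
[1, 181, 134] [141. 283.]
[-41, 170, 121] [143. 336.]
[24, 148, 90] [209. 335.]
[-24, 148, 90] [191. 373.]
[-41, 198, 127] [ 94. 324.]
```

```bash
python3 -m crank '[[0,0,1.5,0,0,0,-0.34],[0,0,3,0,0,0,-0.34],[0,0,4.5,0,0,0,-0.34],[0,0,6,0,0,0,-0.34],[0,0,6.8,0,0,0,-0.34],[0,0,7.2,0,0,0,-0.34],[0,0,7.2,0,0,0,-0.34]]'
python3 st.py; python3 - <<'E'
from h import *
p=env.read_camera("scene"); cv2.imwrite("pics/s3.png",cv2.resize(p["color"][140:300,200:400,::-1],None,fx=4,fy=4,interpolation=2))
E
```

```text
clock: 5.1
tcp_pos: [484.8, -190.1, 88.2]
orientation: [-0.0, 0.577, 0.817, -0.0]
force: [-0.6, 0.4, 1.9]
gripper_width: 28.0
clk 5.1 tcp [ 484.8 -190.1   88.2] chute xyz -20.2 168.9 88.2 F [-0.6  0.4  1.9] tq [ 0.22  0.29 -0.04] w 28.0 tips 25.0
tool in chute
[[-0.003, 1.0, -0.001], [1.0, 0.003, 0.0], [0.0, -0.001, -1.0]] J [-0.37  0.35 -0.32  0.91 -0.    0.86]
```

View pics/s3.png

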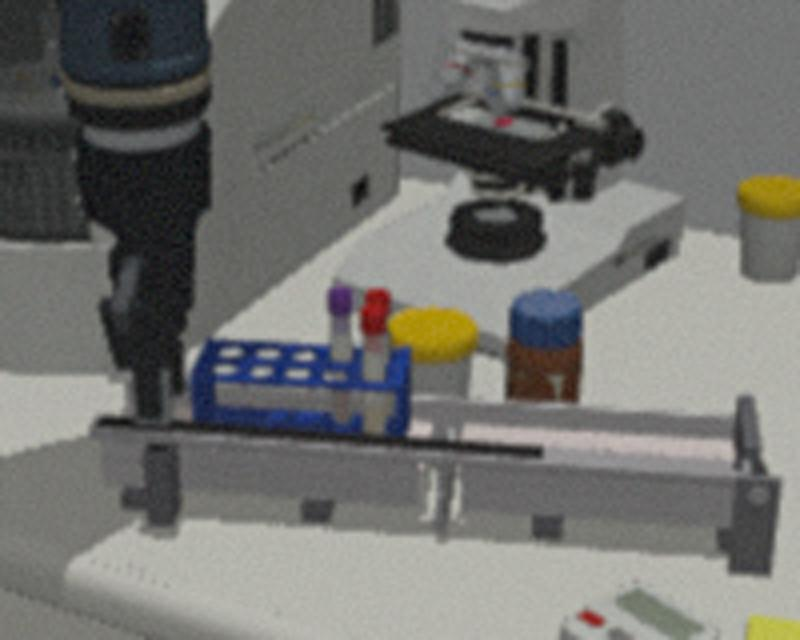

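The treadle is nearly level under the near finger (tip at about 150,420) at a force of 1.9 N. I'll press on to the firm stop.

```bash
python3 -m crank '[[0,0,0.2,0,0,0,-0.34],[0,0,0.4,0,0,0,-0.34],[0,0,0.4,0,0,0,-0.34]]'; python3 st.py
```

```text
clock: 5.52
tcp_pos: [485.1, -190.2, 84.5]
orientation: [0.0, 0.577, 0.817, -0.0]
force: [-1.3, 0.1, 3.1]
gripper_width: 28.3
clk 5.53 tcp [ 485.1 -190.2   84.5] chute xyz -19.9 168.7 84.5 F [-1.3  0.1  3.1] tq [-0.    0.25  0.03] w 28.3 tips 25.0
tool in chute
[[-0.003, 1.0, 0.0], [1.0, 0.003, -0.001], [-0.001, 0.0, -1.0]] J [-0.37  0.35 -0.33  0.9  -0.    0.86]
```

```bash
python3 -m crank '[[0,0,0.1,0,0,0,-0.34],[0,0,0.2,0,0,0,-0.34],[0,0,0.2,0,0,0,-0.34]]'; python3 st.py
```

```text
clock: 5.9
tcp_pos: [485.2, -190.2, 83.1]
orientation: [0.0, 0.577, 0.817, -0.0]
force: [-2.5, 1.7, 11.9]
gripper_width: 28.0
clk 5.9 tcp [ 485.2 -190.2   83.1] chute xyz -19.8 168.7 83.1 F [-2.5  1.7 11.9] tq [ 0.19  0.81 -0.06] w 28.0 tips 25.0
tool in chute
[[-0.003, 1.0, 0.001], [1.0, 0.003, -0.001], [-0.001, 0.001, -1.0]] J [-0.37  0.35 -0.33  0.89 -0.    0.86]
```

```bash
python3 - <<'E'
from h import *
p=env.read_camera("scene"); a=cv2.resize(p["color"][200:290,220:400,::-1],None,fx=4.4,fy=4.4,interpolation=2)
p=env.read_camera("top"); b=cv2.resize(p["color"][170:230,260:400,::-1],None,fx=4,fy=4,interpolation=2)
b=cv2.copyMakeBorder(b,0,0,0,a.shape[1]-b.shape[1],0); b=b[:200]
cv2.imwrite("pics/s4.png",np.vstack([a,b]))
E
```

View pics/s4.png

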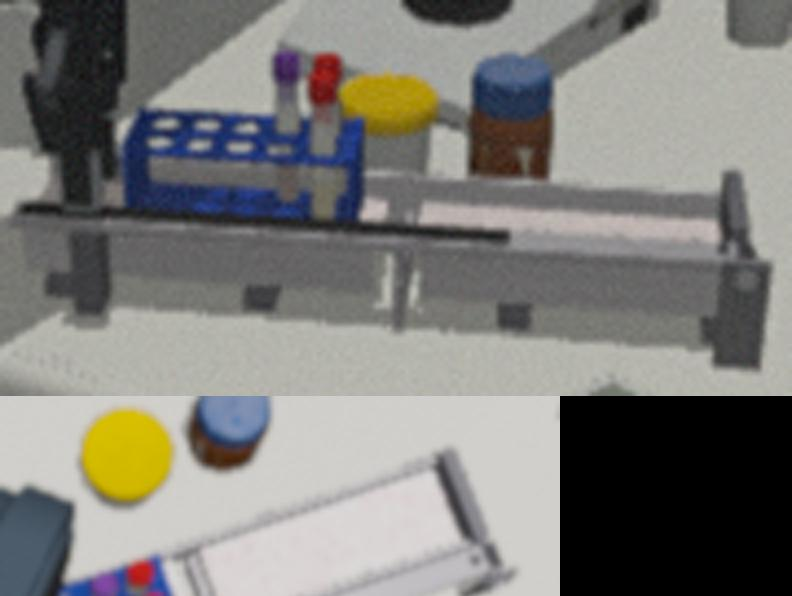

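The treadle is level, and in the top view the gate at about (190,580) is only a thin slot, so it is open. Now I push.

```bash
python3 -m crank '[[-0.7,0,0.05,0,0,0,-0.34],[-1.4,0,0.05,0,0,0,-0.34],[-2.1,0,0.05,0,0,0,-0.34],[-2.8,0,0.05,0,0,0,-0.34],[-3.5,0,0.05,0,0,0,-0.34],[-4.2,0,0.05,0,0,0,-0.34],[-5,0,0.05,0,0,0,-0.34]]'; python3 st.py
```

```text
clock: 6.88
tcp_pos: [501.3, -235.3, 82.7]
orientation: [-0.001, 0.576, 0.817, 0.002]
force: [-3.3, 12.9, 17.8]
gripper_width: 28.3
clk 6.88 tcp [ 501.3 -235.3   82.7] chute xyz -19.6 120.8 82.7 F [-3.3 12.9 17.8] tq [ 2.53  1.22 -0.22] w 28.3 tips 25.0
tool in chute
[[-0.004, 1.0, 0.001], [1.0, 0.004, 0.004], [0.004, 0.001, -1.0]] J [-0.44  0.4  -0.25  0.93  0.    0.79]
```

```bash
python3 -m crank '[[-0.7,0,-0.03,0,0,0,-0.34],[-1.4,0,-0.03,0,0,0,-0.34],[-2.1,0,-0.03,0,0,0,-0.34],[-2.8,0,-0.03,0,0,0,-0.34],[-3.5,0,-0.03,0,0,0,-0.34],[-4.2,0,-0.03,0,0,0,-0.34],[-4.9,0,-0.03,0,0,0,-0.34]]'; python3 st.py;  python3 - <<'E'
from h import *
p=env.read_camera("scene"); a=cv2.resize(p["color"][200:290,220:400,::-1],None,fx=4.4,fy=4.4,interpolation=2)
cv2.imwrite("pics/s5.png",a)
E
```

```text
clock: 7.75
tcp_pos: [517.7, -281.4, 83.2]
orientation: [-0.001, 0.576, 0.817, 0.002]
force: [-3.7, 11.9, 19.2]
gripper_width: 28.6
clk 7.75 tcp [ 517.7 -281.4   83.2] chute xyz -19.4 71.9 83.2 F [-3.7 11.9 19.2] tq [ 2.5   1.21 -0.18] w 28.6 tips 25.0
tool in chute
[[-0.004, 1.0, 0.001], [1.0, 0.004, 0.003], [0.003, 0.001, -1.0]] J [-0.5   0.45 -0.16  0.96  0.    0.73]
```

View pics/s5.png

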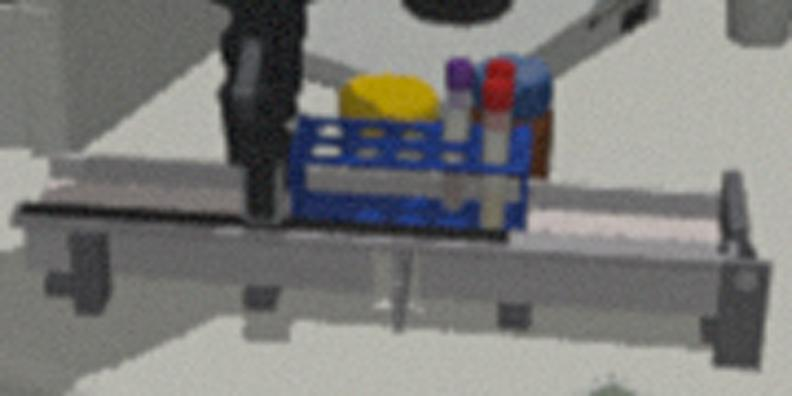

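The rack is passing through the gate upright (leading edge at about 527,180) and the treadle is still level.

```bash
python3 -m crank '[[-0.7,0,-0.03,0,0,0,-0.34],[-1.4,0,-0.03,0,0,0,-0.34],[-2.1,0,-0.03,0,0,0,-0.34],[-2.8,0,-0.03,0,0,0,-0.34],[-3.5,0,-0.03,0,0,0,-0.34],[-4.2,0,-0.03,0,0,0,-0.34],[-4.9,0,-0.03,0,0,0,-0.34],[-5.6,0,-0.03,0,0,0,-0.34],[-6.3,0,-0.03,0,0,0,-0.34],[-7,0,-0.03,0,0,0,-0.34],[-7.6,0,-0.03,0,0,0,-0.34],[-8.2,0,-0.03,0,0,0,-0.34]]'; python3 st.py;  python3 - <<'E'
from h import *
p=env.read_camera("scene"); a=cv2.resize(p["color"][200:290,220:400,::-1],None,fx=4.4,fy=4.4,interpolation=2)
cv2.imwrite("pics/s6.png",a)
E
```

```text
clock: 9.3
tcp_pos: [545.4, -358.5, 83.9]
orientation: [-0.001, 0.576, 0.817, 0.001]
force: [-5.9, 14.1, 19.7]
gripper_width: 28.3
clk 9.3 tcp [ 545.4 -358.5   83.9] chute xyz -18.9 -10.1 83.9 F [-5.9 14.1 19.7] tq [ 2.98  1.46 -0.27] w 28.3 tips 25.0
tool in chute
[[-0.004, 1.0, 0.001], [1.0, 0.004, 0.003], [0.003, 0.001, -1.0]] J [-0.58  0.55  0.02  1.04  0.    0.65]
```

View pics/s6.png

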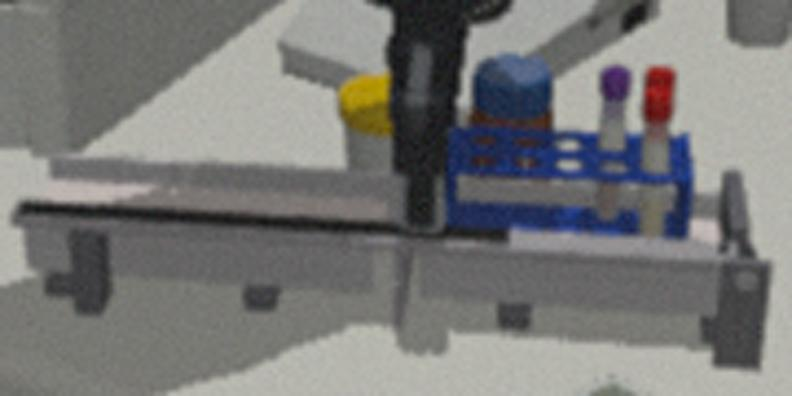

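```bash
python3 -m crank '[[-0.4,0,0,0,0,0,-0.34],[-0.8,0,0,0,0,0,-0.34],[-1.2,0,0,0,0,0,-0.34],[-1.5,0,0,0,0,0,-0.34],[-1.5,0,0,0,0,0,-0.34]]'; python3 st.py
python3 -m crank '[[-0.15,0,0,0,0,0,-0.34],[-0.3,0,0,0,0,0,-0.34],[-0.3,0,0,0,0,0,-0.34]]'; python3 st.py
```

```text
clock: 9.98
tcp_pos: [550.7, -373.2, 84.1]
orientation: [-0.0, 0.576, 0.817, 0.001]
force: [-2.8, 9.8, 19.3]
gripper_width: 28.4
clk 9.97 tcp [ 550.7 -373.2   84.1] chute xyz -18.8 -25.7 84.1 F [-2.8  9.8 19.3] tq [ 2.17  1.12 -0.13] w 28.4 tips 25.0
tool in chute
[[-0.004, 1.0, 0.002], [1.0, 0.004, 0.002], [0.002, 0.002, -1.0]] J [-0.6   0.57  0.05  1.06  0.    0.63]
clock: 10.35
tcp_pos: [551.5, -375.4, 84.1]
orientation: [-0.001, 0.576, 0.817, 0.001]
force: [-4.4, 13.2, 19.5]
gripper_width: 28.3
clk 10.35 tcp [ 551.5 -375.4   84.1] chute xyz -18.8 -28.0 84.1 F [-4.4 13.2 19.5] tq [ 2.69  1.24 -0.2 ] w 28.3 tips 25.0
tool in chute
[[-0.004, 1.0, 0.002], [1.0, 0.004, 0.003], [0.003, 0.002, -1.0]] J [-0.6   0.57  0.06  1.06  0.    0.63]
```

```bash
python3 -m crank '[[-0.15,0,0,0,0,0,-0.34],[-0.3,0,0,0,0,0,-0.34],[-0.3,0,0,0,0,0,-0.34]]'; python3 st.py
python3 - <<'E'
from h import *
p=env.read_camera("scene"); a=cv2.resize(p["color"][200:290,220:400,::-1],None,fx=4.4,fy=4.4,interpolation=2)
cv2.imwrite("pics/s7.png",a)
p=env.read_camera("top"); a=cv2.resize(p["color"][170:240,290:400,::-1],None,fx=7,fy=7,interpolation=2)
cv2.imwrite("pics/t7.png",a)
E
```

```text
clock: 10.72
tcp_pos: [551.9, -376.5, 84.1]
orientation: [-0.002, 0.576, 0.818, 0.002]
force: [-6.5, 20.7, 24.5]
gripper_width: 28.2
clk 10.72 tcp [ 551.9 -376.5   84.1] chute xyz -18.8 -29.1 84.1 F [-6.5 20.7 24.5] tq [4.   1.66 0.03] w 28.2 tips 25.0
tool in chute
[[-0.005, 1.0, 0.002], [1.0, 0.005, 0.006], [0.006, 0.002, -1.0]] J [-0.6   0.58  0.07  1.07  0.    0.63]
```

View pics/s7.png

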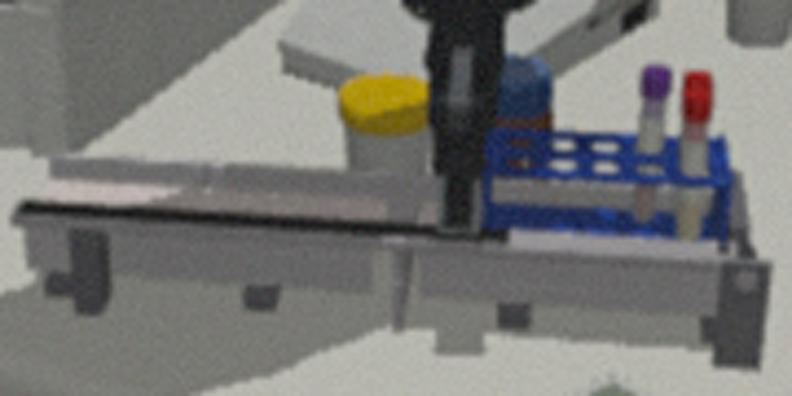

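View pics/t7.png

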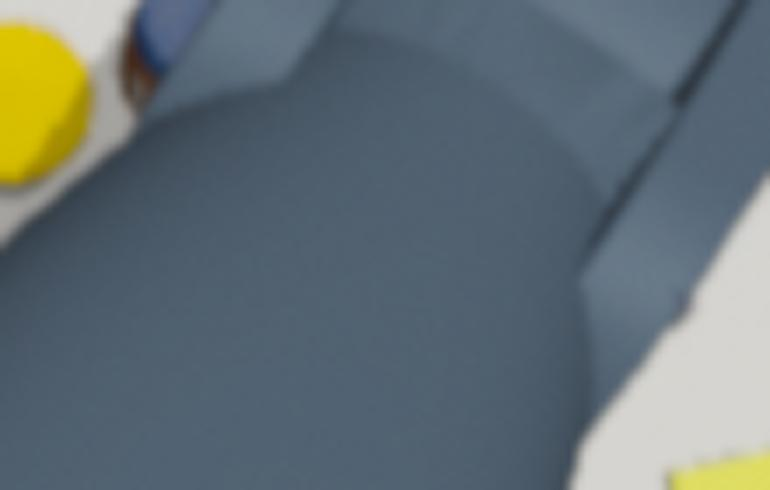

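Force along the push rose from 13 to 21 N while the tool moved only 1 mm, with TCP at y = -29. The rack is against the end stop. I'll back off a little with the treadle still held, then lift straight up.

```bash
python3 -m crank '[[0.2,0,0,0,0,0,-0.34],[0.4,0,0,0,0,0,-0.34],[0.8,0,0,0,0,0,-0.34],[0.9,0,0,0,0,0,-0.34]]'; python3 st.py
```

```text
clock: 11.32
tcp_pos: [551.4, -374.3, 84.6]
orientation: [0.003, 0.577, 0.817, -0.001]
force: [0.8, -6.4, 9.1]
gripper_width: 28.3
clk 11.32 tcp [ 551.4 -374.3   84.6] chute xyz -18.5 -26.9 84.6 F [ 0.8 -6.4  9.1] tq [-1.63 -0.24  0.16] w 28.3 tips 25.0
tool in chute
[[-0.002, 1.0, 0.002], [1.0, 0.002, -0.007], [-0.007, 0.002, -1.0]] J [-0.6   0.56  0.05  1.05 -0.    0.63]
```

```bash
python3 -m crank '[[0.3,0,0,0,0,0,-0.34],[0.3,0,-0.5,0,0,0,-0.34],[0.3,0,-1.5,0,0,0,-0.34],[0.3,0,-2.5,0,0,0,-0.34],[0.3,0,-4,0,0,0,-0.34],[0.3,0,-6,0,0,0,-0.34],[0.3,0,-9,0,0,0,-0.34],[0.3,0,-13,0,0,0,-0.34],[0.3,0,-16,0,0,0,-0.34],[0.3,0,-16,0,0,0,-0.34]]'; python3 st.py
```

```text
clock: 12.58
tcp_pos: [548.9, -369.0, 245.1]
orientation: [0.001, 0.577, 0.817, 0.0]
force: [-0.7, 0.3, -0.5]
gripper_width: 28.5
clk 12.57 tcp [ 548.9 -369.   245.1] chute xyz -19.1 -21.1 245.1 F [-0.7  0.3 -0.5] tq [ 0.01 -0.03  0.  ] w 28.5 tips 25.0
tool in chute
[[-0.003, 1.0, 0.002], [1.0, 0.003, -0.002], [-0.002, 0.002, -1.0]] J [-0.59  0.48  0.33  1.41  0.    0.64]
```

```bash
python3 -m crank '[[4,-4,0,0,0,0,-0.34],[8,-8,0,0,0,0,-0.34],[12,-12,0,0,0,0,-0.34],[16,-16,0,0,0,0,-0.34],[20,-20,0,0,0,0,-0.34],[20,-20,0,0,0,0,-0.34]]'; python3 st.py
python3 - <<'E'
from h import *
c=np.load("c.npy")
p=env.read_camera("scene"); save(p,"s8.png")
b=(220,195); k=4.4
a=cv2.resize(np.ascontiguousarray(p["color"][195:295,220:400,::-1]),None,fx=k,fy=k,interpolation=2)
cv2.imwrite("pics/s8z.png",a)
print("edge shut/open",[((proj(p,T(c,[0,0,z])[0])-b)*k).round() for z in(65,34)])
for t in("gate_edge","treadle_end","rack","tube_a"): print(t,[(r["conf"],((np.array(r["xy"])*[560,420]-b)*k).round()) for r in env.look_for(p,t)[:3]])
p=env.read_camera("top"); save(p,"t8.png"); a=cv2.resize(p["color"][160:270,210:400,::-1],None,fx=4.2,fy=4.2,interpolation=2)
cv2.imwrite("pics/t8z.png",a)
E
```

```text
clock: 13.32
tcp_pos: [289.4, -244.9, 241.8]
orientation: [-0.002, 0.577, 0.817, 0.0]
force: [0.4, -0.6, -0.1]
gripper_width: 28.3
clk 13.32 tcp [ 289.4 -244.9  241.8] chute xyz -222.7 182.1 241.8 F [ 0.4 -0.6 -0.1] tq [-0.03 -0.06  0.  ] w 28.3 tips 25.0
tool in chute
[[-0.002, 1.0, -0.002], [1.0, 0.002, 0.003], [0.003, -0.002, -1.0]] J [-0.7  -0.   -0.33  1.24  0.    0.53]
edge shut/open [array([407., 204.]), array([406., 254.])]
gate_edge [(0.69, array([384., 200.]))]
treadle_end [(0.78, array([385., 198.]))]
rack [(0.87, array([589., 188.]))]
tube_a [(0.69, array([708., 170.])), (0.6, array([698.,  99.])), (0.6, array([630., 139.]))]
```

View pics/s8z.png

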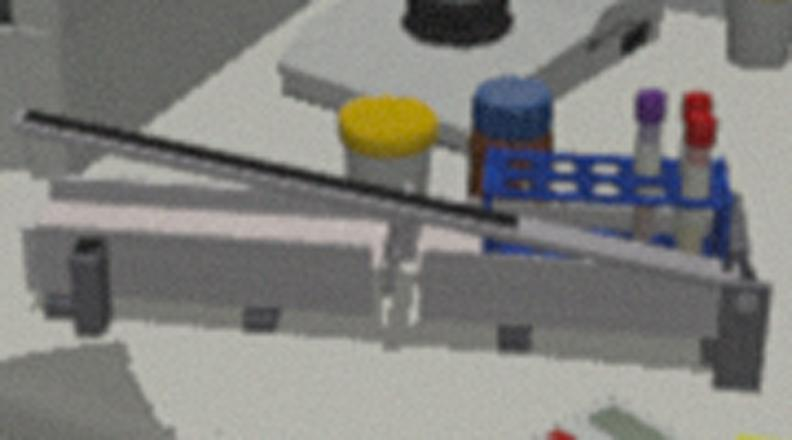

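View pics/t8z.png

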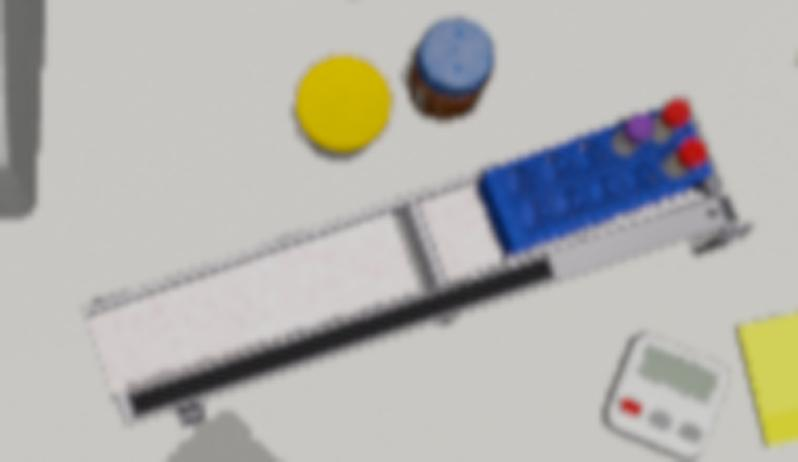

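```bash
python3 - <<'E'
from h import *
c=np.load("c.npy");p=env.read_camera("top")
k=10;b=(315,180)
im=cv2.resize(np.ascontiguousarray(p["color"][180:228,315:391,::-1]),None,fx=k,fy=k,interpolation=2)
def L(A,B,col):
    a,d=[tuple(int(q) for q in (proj(p,T(c,X)[0])-b+.5)*k) for X in(A,B)]; cv2.line(im,a,d,col,1)
for y,col in((-41,(0,0,255)),(-37,(0,255,255))): L([-24,y,38],[24,y,38],col);L([-24,y,90],[24,y,90],col)
L([-24,-165,68],[24,-165,68],(0,255,0));L([-24,-165,90],[24,-165,90],(255,0,255))
cv2.imwrite("pics/t9.png",im)
E
```

```text
(no output)
```

View pics/t9.png

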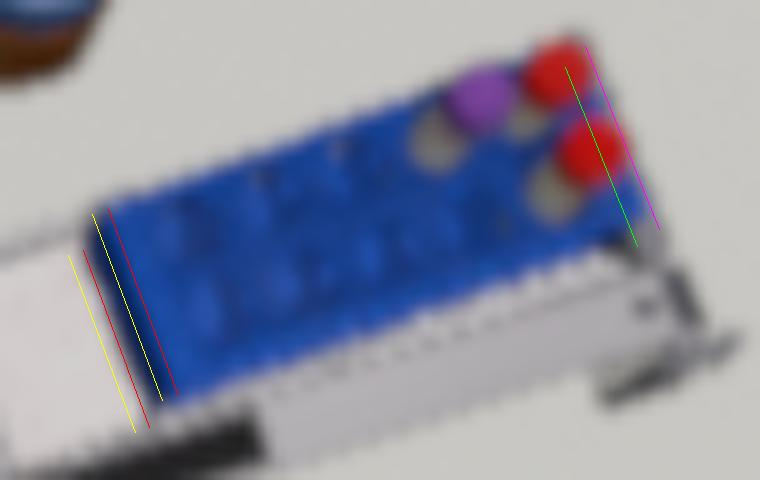

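```bash
python3 -c "
from plant import env
print(env.close_job(), env.sense()['clock'])"
```

```text
the job is handed in; nothing more can be done
the job is handed in; nothing more can be done
```

The rack is fed: it rests against the end stop, the gate has sprung shut behind it, and I handed the job in about 14 s into the 54 s limit.

- **What I did:** One fingertip pressed the treadle to its firm stop and the pictures showed the gate open. The other fingertip then pushed the rack through with the treadle held down. I backed off about 8 mm, then lifted straight up so the gate sprang shut.
- **Rack position:** The sideways force rose from 13 to 21 N over the last 1 mm, about where the end stop was expected. In the last top picture the rack's trailing foot lies on the line for chute y = -41 mm, to within about 2 mm.
- **Gate, tubes and bystanders:** The final pictures show the gate and treadle back up, all three tubes upright, and the cup and bottle unmoved. I didn't check the dish in a final picture, but the arm never touched down near it.
- **Forces:** The tool read no contact force at the end. The highest reading between moves was about 33 N at the wrist, under its 120 N limit.
- **Disagreement:** The network put `treadle_end` near the gate blade, at the middle of the gate, which is wrong. I used my own fit of the chute's position from both cameras, which left errors under about 2 pixels.

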